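# Restock the glaze carrier, old bottles to the front

## Task

Restock the glaze carrier, oldest first: in each of its two lanes pull the old bottle that stands at the back forward to the front lip, and only then gather the new bottles of the same kind that stand about it on the table (two with yellow caps, one brown one with a black dropper) and stand them behind the old one in the same lane. Every bottle ends upright on its lane floor. Leave the green-capped bottles and the small silver-capped one standing where they are, and all that stands along the back of the table by the drawer cabinet.

Things in the scene. Friction and masses are not known exactly. Their poses are not given: they have to be found in the camera images.
- carrier: Low plywood tray fixed to the table, 216 mm (x) by 180 (y). Origin: centre of underside, z up. FRONT (-x, towards the robot): lip and steel bar handle; back (+x): darker board 48 high. Two open lanes along x, centred at y = +54 and -54: inside 200 long, 56 wide, floor 8 above the table, walls and front lip 32 high; brush trough between them. Three bottles fit a lane: centres at x = -75, -10, +55.
- old_yellow: Bottle with an amber-YELLOW cap and dark blue label, oval: 36 mm along its x, 42 mm along its y, 106 mm tall, straight-sided (grip the 36 mm from above, 45 to 90 mm up). About 80 g. Origin: centre of underside, z up. Old stock: the one of its kind standing in the carrier, in the rear half of a lane (either one); its x lies across the lane. 
- old_dropper: Round brown bottle with a BLACK DROPPER cap, 102 mm tall; body 33 mm across, straight up to 65 mm (grip it from above at about 55 mm), then a narrow neck and bulb. About 70 g. Origin: centre of underside, z up. Old stock: the one of its kind standing in the carrier, in the rear half of a lane (either one). 
- new_yellow_1: Bottle with an amber-YELLOW cap and dark blue label, oval: 36 mm along its x, 42 mm along its y, 106 mm tall, straight-sided (grip the 36 mm from above, 45 to 90 mm up). About 80 g. Origin: centre of underside, z up. New stock: upright on the table beside the carrier, any place and yaw. Interchangeable with new_yellow_2.
- new_yellow_2: Bottle with an amber-YELLOW cap and dark blue label, oval: 36 mm along its x, 42 mm along its y, 106 mm tall, straight-sided (grip the 36 mm from above, 45 to 90 mm up). About 80 g. Origin: centre of underside, z up. New stock: upright on the table beside the carrier, any place and yaw. Interchangeable with new_yellow_1.
- new_dropper: Round brown bottle with a BLACK DROPPER cap, 102 mm tall; body 33 mm across, straight up to 65 mm (grip it from above at about 55 mm), then a narrow neck and bulb. About 70 g. Origin: centre of underside, z up. New stock: upright on the table beside the carrier, any place and yaw. 
- green_1: Look-alike, stays where it is: shape of the yellow-capped bottle (36 x 42 x 106 mm) but with a bright GREEN cap and pale label. Origin: centre of underside. Stands upright on the table among the new bottles; any place and yaw.
- green_2: Look-alike, stays where it is: shape of the yellow-capped bottle (36 x 42 x 106 mm) but with a bright GREEN cap and pale label. Origin: centre of underside. Stands upright on the table among the new bottles; any place and yaw.
- clear_small: Look-alike, stays where it is: small clear bottle with pale pink contents and a tall SILVER-WHITE cap, 31 x 31 mm, 79 mm tall. Origin: centre of underside. Stands upright on the table among the new bottles; any place and yaw.
Mind the look-alikes: they are no part of the job. What is shaped like the old_dropper but purple is not meant.

How it is judged:
At the end, for the whole second after the job is handed in: Old bottles at the lane fronts (centre over 60 mm ahead of carrier centre), new ones behind (under 58 mm ahead); yellow caps in one lane, droppers in the other (20 mm of its centre line), upright to 0.15 rad, on the floor, at rest. Look-alikes upright within 25 mm of their starts (((y of old_yellow in the frame of carrier between 0.034 and 0.074 m and y of new_yellow_1 in the frame of carrier between 0.034 and 0.074 m and y of new_yellow_2 in the frame of carrier between 0.034 and 0.074 m and y of old_dropper in the frame of carrier between -0.074 and -0.034 m and y of new_dropper in the frame of carrier between -0.074 and -0.034 m) or (y of old_yellow in the frame of carrier between -0.074 and -0.034 m and y of new_yellow_1 in the frame of carrier between -0.074 and -0.034 m and y of new_yellow_2 in the frame of carrier between -0.074 and -0.034 m and y of old_dropper in the frame of carrier between 0.034 and 0.074 m and y of new_dropper in the frame of carrier between 0.034 and 0.074 m)) and x of old_yellow in the frame of carrier between -0.1 and -0.06 m and x of old_dropper in the frame of carrier between -0.1 and -0.06 m and x of new_yellow_1 in the frame of carrier between -0.058 and 0.1 m and x of new_yellow_2 in the frame of carrier between -0.058 and 0.1 m and x of new_dropper in the frame of carrier between -0.058 and 0.1 m and z of old_yellow in the frame of carrier between 0.002 and 0.014 m and angle between each of old_yellow, new_yellow_1, new_yellow_2, old_dropper, new_dropper's own z axis and vertical below 0.15 rad and linear speed of each of old_yellow, new_yellow_1, new_yellow_2, old_dropper, new_dropper below 0.02 m/s and z of new_yellow_1 in the frame of carrier between 0.002 and 0.014 m and z of new_yellow_2 in the frame of carrier between 0.002 and 0.014 m and z of old_dropper in the frame of carrier between 0.002 and 0.014 m and z of new_dropper in the frame of carrier between 0.002 and 0.014 m and distance of each of green_1, green_2, clear_small from where it was at the start of the episode below 0.025 m and angle between each of green_1, green_2, clear_small's own z axis and vertical below 0.2 rad); the robot touches nothing.
It fails at once if a new bottle is set down in the carrier while the old bottle of its kind has not yet been pulled forward to the front ((z of new_yellow_1 in the frame of carrier below 0.02 m and x of new_yellow_1 in the frame of carrier between -0.1 and 0.1 m and y of new_yellow_1 in the frame of carrier between -0.082 and 0.082 m and x of old_yellow in the frame of carrier above -0.05 m) or (z of new_yellow_2 in the frame of carrier below 0.02 m and x of new_yellow_2 in the frame of carrier between -0.1 and 0.1 m and y of new_yellow_2 in the frame of carrier between -0.082 and 0.082 m and x of old_yellow in the frame of carrier above -0.05 m) or (z of new_dropper in the frame of carrier below 0.02 m and x of new_dropper in the frame of carrier between -0.1 and 0.1 m and y of new_dropper in the frame of carrier between -0.082 and 0.082 m and x of old_dropper in the frame of carrier above -0.05 m)).
It fails at once if a look-alike (green-capped or silver-capped bottle) is moved by more than 25 mm or tipped (distance of any of green_1, green_2, clear_small from where it was at the start of the episode above 0.025 m or angle between any of green_1, green_2, clear_small's own z axis and vertical above 0.35 rad).
It also fails if it takes over 122 s, if anything falls off the work surface, if the arm or the gripper's body presses on something with over 40 N, if the wrist force passes 120 N, or if a joint passes its speed limit or range.

## Robot

A 6-joint arm with a two-finger parallel gripper is mounted at the origin on a cart in front of the work surface, level with it; the furniture and walls round the work are solid. World frame = base frame: x ahead of the robot, y to its left, z up, the work surface at z = 0. Lengths are in m, angles in rad, forces in N, time in s.
With the tool pointing down it reaches from about 0.275 to 0.825 m from the base axis. Payload 5.2 kg.
Tool frame: the origin (TCP) lies at the very end of the fingers, on their centre line; the grasp point (between the pads) lies behind it (hold_point_z is the z of the grasp point in the tool frame, in m); z points along the fingers, y is the line along which they close (so a half turn about z gives the same grasp; the last joint's range is limited). The gripper opens to 93 mm and grips with 3 to 60 N. Pads are 15 mm wide; open, the fingers measure 128 mm over their backs; the gripper's body (75 mm by 188 mm) begins 65 mm behind the grasp point.
Start: joints at [1.055, 0.259, 1.535, -0, 1.348, -0.203], TCP at [0.169, 0.523, 0.219] pointing down, gripper open.
Joint ranges: [-3.14, 3.14], [-0.91, 2.08], [0.19, 2.58], [-1.22, 4.36], [0.22, 2.71], [-3.12, 3.12]. Speed limits (rad/s): [2.57, 2.57, 3.14, 3.14, 3.14, 3.14].

## Interface

Orientations are given as a unit quaternion [x, y, z, w].
In Python, from plant import * gives the robot as it stands.
- The arm moves only by the tool carry_out, never from a script. Its argument "increments" is a list of rows, each an object of numbers: "dx", "dy", "dz": the shift along the tool's x, y, z in mm; "wx", "wy", "wz": the turn, a rotation vector about the tool's x, y, z in rad. In form: [{"dx": .., "dy": .., "dz": .., "wx": .., "wy": .., "wz": ..}, ...]. A call has 1 to 12 rows; each row is the pose to reach, as a shift and turn from the pose commanded when the call began, along the tool's axes at that moment; what a row does not reach only later rows make up. A row lasts 1/12 s, in which the tool goes at most 41.7 mm and 7.16 degrees, less where a joint would pass 70% of its speed; a pose out of reach is approached as far as the arm can. A call with a gripper value outside its range is refused whole. "claw" is the opening, from -1 (shut) to 1 (fully open), set as the call begins (left out, the last holds). The fingers move at their own pace and stop on an object; the grip force is fixed at half the most. Time passes only in rows, so rows that repeat a pose let the fingers close. It gives the time, the measured TCP pose, the force, the opening and the grip force at its end, in the units of the state.
- get_state(): the state, without advancing time (a new reading comes with each control period).
- grab_frame(name): name is "scene" or "top"; returns (picture, depth): 420x560x3 uint8, red, green, blue; 420x560 float32, m along the optical axis (not along the pixel's ray), 0 where there is no reading.
- get_calibration(name): a dict with "fx", "fy", "cx", "cy" (pixels), "extrinsics" (4x4, takes a point from camera to world coordinates). Camera axes: x right, y up, looking along -z (the intrinsics and any distortion apply to the point x, -y, -z); pixel columns grow to the right and rows downward; lengths in m; the calibration is good to about 2 mm. A picture is of the moment at which its call begins. get_calibration takes no time and is no camera call.
- close_job(): hands the job in; it is judged then, once.
The state is a dict: "clock": time; "qpos": joint angles; "joint_velocities": joint speeds; "joint_torque": joint torques, N m; "eef_pos": TCP position; "orientation": TCP orientation; "contact_force": force on the tool from outside, world axes, zero at the start; "moment": the same for the moment, N m; "grip_width": opening from 0.0 (shut) to 1.0 (fully open); "grip_force": force on a finger pad.
Only numpy, scipy, OpenCV 4.12 (cv2) and the standard library are available. Lean on these libraries where they do the work, as an engineer would, in place of code of your own. Each camera call takes 0.05 s, during which the arm holds its last target. There are 200 camera calls.

## Working session

There is one attempt and no reset: what is moved stays moved. The work goes in short steps, Python scripts to look and compute and a tool call to move; the robot and the scene stay as the last step left them, time stands still between calls to the robot, and variables do not carry over. Pictures are saved under pics/ and viewed, at most 14 in all, crops included, and the job is handed in when it is done.

Besides the shell and the picture viewer there is one more tool, called after ">>>" as a command line: name --argument value ..., lists and objects as JSON in quotes. carry_out: Moves the arm, as the interface text tells. Its arguments: {"type":"object","properties":{"increments":{"type":"array"},"claw":{"type":"number"}},"required":["increments"]}

```bash
mkdir -p pics; python3 - <<'E'
from plant import *
import cv2,numpy as np,json
s=get_state();print(s)
for n in("top","scene"):
    p,d=grab_frame(n);c=get_calibration(n);print(n,c)
    cv2.imwrite(f"pics/{n}0.png",p[:,:,::-1]);np.savez(f"{n}0.npz",p=p,d=d)
E
ls
```

```text
{'clock': 0.0, 'qpos': array([ 1.05523293e+00,  2.59301780e-01,  1.53607021e+00,  4.27245388e-06,
        1.34799326e+00, -2.02818771e-01]), 'joint_velocities': array([ 0.00128213, -0.0002705 ,  0.00081134, -0.00130209,  0.0001515 ,
        0.00101958]), 'joint_torque': array([-1.20999201e-03, -4.37314904e+01, -2.83997083e+01,  7.16222031e-02,
        4.17287950e-02, -1.81954147e-04]), 'eef_pos': array([0.16893326, 0.52284564, 0.21784506]), 'orientation': array([ 1.55736219e-01,  9.87798281e-01, -8.29004553e-04, -3.13499305e-04]), 'contact_force': array([ 0.61379523, -0.28679491, -0.63587713]), 'moment': array([-0.01248153,  0.02015694,  0.02432689]), 'grip_force': 0.0, 'grip_width': 1.001918783971771}
top {'fx': 455.8782798248562, 'fy': 455.8782798248562, 'cx': 279.1724207561991, 'cy': 208.32987471827764, 'extrinsics': array([[-1.29778926e-03,  9.85769824e-01, -1.68095713e-01,
         2.12185970e-01],
       [-9.99936707e-01,  5.99358421e-04,  1.12348883e-02,
        -3.48284142e-03],
       [ 1.11757634e-02,  1.68099655e-01,  9.85706654e-01,
         1.62857177e+00],
       [ 0.00000000e+00,  0.00000000e+00,  0.00000000e+00,
         1.00000000e+00]])}
scene {'fx': 541.4657397898792, 'fy': 541.4657397898792, 'cx': 279.595592774203, 'cy': 203.77523401186414, 'extrinsics': array([[ 0.81282036,  0.35686129, -0.46040534, -0.19647816],
       [-0.5823926 ,  0.51401131, -0.62977078, -0.97629841],
       [ 0.01191274,  0.78002718,  0.62563223,  1.00783889],
       [ 0.        ,  0.        ,  0.        ,  1.        ]])}
pics
scene0.npz
top0.npz
```

View pics/top0.png

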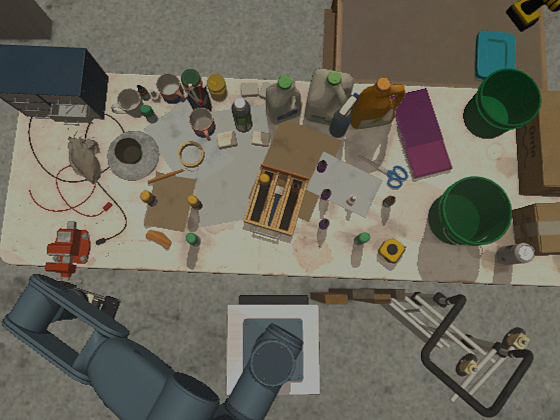

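View pics/scene0.png

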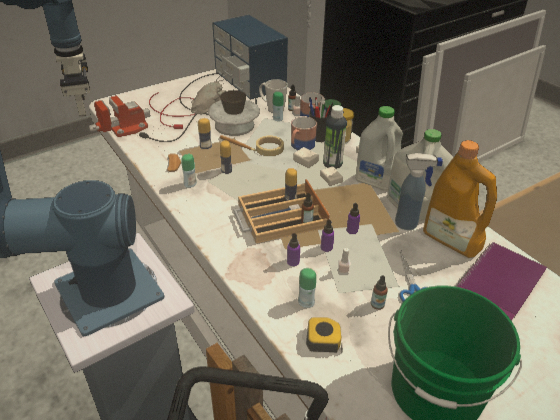

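```bash
cat > h.py <<'E'
import numpy as np,cv2
from plant import *
def cloud(d,c):
    v,u=np.mgrid[:d.shape[0],:d.shape[1]]
    P=np.stack([(u-c['cx'])/c['fx']*d,-(v-c['cy'])/c['fy']*d,-d],-1)
    E=c['extrinsics'];return P@E[:3,:3].T+E[:3,3]
def ray(u,v,z,c):
    E=c['extrinsics'];r=E[:3,:3]@np.array([(u-c['cx'])/c['fx'],-(v-c['cy'])/c['fy'],-1]);t=E[:3,3]
    return t+r*(z-t[2])/r[2]
E
python3 - <<'E'
from h import *
for n in("top","scene"):
    f=np.load(n+"0.npz");p,d=f['p'],f['d'];c=get_calibration(n);W=cloud(d,c)
    hsv=cv2.cvtColor(p,cv2.COLOR_RGB2HSV)
    m=(W[...,2]>.055)&(W[...,2]<.13)&(d>0)&(W[...,0]>.2)&(W[...,0]<.7)&(abs(W[...,1])<.55)
    k,l,st,ce=cv2.connectedComponentsWithStats(m.astype(np.uint8))
    print(n)
    for i in range(1,k):
        if st[i,4]<8: continue
        q=W[l==i];z=np.percentile(q[:,2],95);t=q[q[:,2]>z-.015]
        hi=(l==i)&(W[...,2]>z-.015)
        print(ce[i].round(),st[i,4],'z%.3f'%z,'top xy',((t.min(0)+t.max(0))/2).round(3)[:2],t.mean(0).round(3)[:2],'rgb',p[hi].mean(0).round())
f=np.load("top0.npz");p,W=f['p'],cloud(f['d'],get_calibration("top"))
m=((W[...,2]>.024)&(W[...,2]<.056)&(W[...,0]>.2)&(W[...,0]<.6)&(W[...,1]>-.2)&(W[...,1]<.2)).astype(np.uint8)
k,l,st,ce=cv2.connectedComponentsWithStats(m);i=1+st[1:,4].argmax();q=W[l==i]
print(st[i],np.percentile(q[:,2],[5,50,95]))
for lo,hi in((.026,.04),(.043,.053)):
    t=q[(q[:,2]>lo)&(q[:,2]<hi)];print(lo,len(t),cv2.minAreaRect((t[:,:2]*1000).astype(np.float32)))
cv2.imwrite("pics/crop.png",cv2.resize(np.hstack([p[140:250,230:340],np.repeat(m[140:250,230:340,None]*200,3,2)])[:,:,::-1],None,fx=3.6,fy=3.6))
E
```

```text
top
[135. 161.] 1287 z0.114 top xy [0.663 0.496] [0.663 0.507] rgb [48. 43. 35.]
[323. 164.] 59 z0.098 top xy [ 0.64  -0.175] [ 0.639 -0.175] rgb [40. 36. 30.]
[264. 180.] 118 z0.116 top xy [0.576 0.031] [0.575 0.031] rgb [137. 103.  39.]
[295. 187.] 73 z0.106 top xy [ 0.555 -0.075] [ 0.554 -0.076] rgb [44. 37. 30.]
[327. 193.] 65 z0.099 top xy [ 0.537 -0.188] [ 0.536 -0.188] rgb [41. 37. 33.]
[147. 197.] 135 z0.108 top xy [0.518 0.435] [0.516 0.435] rgb [141. 106.  41.]
[193. 201.] 118 z0.108 top xy [0.504 0.275] [0.502 0.275] rgb [142. 107.  43.]
[354. 198.] 19 z0.083 top xy [ 0.515 -0.28 ] [ 0.515 -0.28 ] rgb [139. 135. 122.]
[391. 200.] 68 z0.096 top xy [ 0.509 -0.41 ] [ 0.51  -0.412] rgb [54. 51. 45.]
[325. 223.] 63 z0.099 top xy [ 0.429 -0.179] [ 0.429 -0.179] rgb [42. 39. 31.]
[192. 238.] 119 z0.109 top xy [0.372 0.276] [0.372 0.275] rgb [ 59. 110.  67.]
[363. 238.] 115 z0.108 top xy [ 0.373 -0.307] [ 0.373 -0.306] rgb [ 63. 110.  69.]
scene
[230. 110.] 933 z0.119 top xy [0.663 0.497] [0.662 0.496] rgb [72. 64. 53.]
[204. 126.] 192 z0.107 top xy [0.516 0.433] [0.515 0.43 ] rgb
[... 396 characters left out ...]
 rgb [69. 61. 48.]
[328. 229.] 145 z0.098 top xy [ 0.537 -0.191] [ 0.535 -0.191] rgb [67. 59. 47.]
[293. 243.] 157 z0.099 top xy [ 0.43  -0.182] [ 0.43  -0.183] rgb [69. 61. 50.]
[345. 253.] 60 z0.081 top xy [ 0.515 -0.283] [ 0.515 -0.284] rgb [169. 162. 142.]
[307. 280.] 361 z0.107 top xy [ 0.376 -0.31 ] [ 0.372 -0.312] rgb [ 93. 141.  95.]
[380. 286.] 180 z0.098 top xy [ 0.509 -0.414] [ 0.509 -0.415] rgb [78. 75. 65.]
[244 176  65  60 594] [0.02557339 0.03063646 0.0385683 ]
0.026 528 ((514.47998046875, -10.314239501953125), (180.179443359375, 211.6383514404297), 73.8014144897461)
0.043 17 ((597.3320922851562, -103.52454376220703), (43.323204040527344, 5.731097221374512), 76.65800476074219)
```

View pics/crop.png

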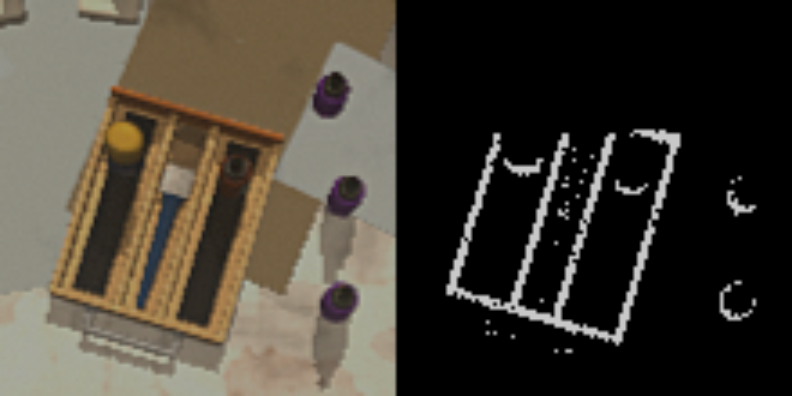

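The crop shows the carrier turned about -16° (its back up and to the right). The old yellow is at about px (264,180) and the old dropper at (295,187) in the full top view. The purple bottles stand clear on the right.

```bash
python3 - <<'E'
import plant
print([n for n in dir(plant) if not n.startswith('__')]); print(getattr(plant,'hold_point_z',None))
E
```

```text
['PlanningError', 'close_job', 'get_calibration', 'get_state', 'grab_frame', 'hold_point_z']
-0.0188
```

>>> carry_out --increments '[{"wz": -0.03},{"wz": -0.03}]' --claw 1

```text
invalid input at $.increments[0]: expected keys dx, dy, dz, wx, wy, wz
```

>>> carry_out --increments '[{"dx": 0,"dy": 0,"dz": 0,"wx": 0,"wy": 0,"wz": -0.03},{"dx": 0,"dy": 0,"dz": 0,"wx": 0,"wy": 0,"wz": -0.03}]' --claw 1

```text
clock: 0.27
eef_pos: [0.1691, 0.523, 0.2182]
orientation: [0.14, 0.99, -0.001, -0.0]
contact_force: [0.3, 0.2, -0.6]
grip_width: 1.0
grip_force: 0.0
```

>>> carry_out --increments '[{"dx": -528,"dy": -360,"dz": 0,"wx": 0,"wy": 0,"wz": 0},{"dx": -528,"dy": -360,"dz": 0,"wx": 0,"wy": 0,"wz": 0},{"dx": -528,"dy": -360,"dz": 0,"wx": 0,"wy": 0,"wz": 0},{"dx": -528,"dy": -360,"dz": 0,"wx": 0,"wy": 0,"wz": 0},{"dx": -528,"dy": -360,"dz": 0,"wx": 0,"wy": 0,"wz": 0},{"dx": -528,"dy": -360,"dz": 0,"wx": 0,"wy": 0,"wz": 0},{"dx": -528,"dy": -360,"dz": 0,"wx": 0,"wy": 0,"wz": 0},{"dx": -528,"dy": -360,"dz": 0,"wx": 0,"wy": 0,"wz": 0},{"dx": -528,"dy": -360,"dz": 0,"wx": 0,"wy": 0,"wz": 0},{"dx": -528,"dy": -360,"dz": 0,"wx": 0,"wy": 0,"wz": 0},{"dx": -528,"dy": -360,"dz": 0,"wx": 0,"wy": 0,"wz": 0},{"dx": -528,"dy": -360,"dz": 0,"wx": 0,"wy": 0,"wz": 0}]'

```text
clock: 1.27
eef_pos: [0.4881, 0.1356, 0.2186]
orientation: [0.141, 0.99, 0.0, -0.0]
contact_force: [0.8, 0.5, -0.0]
grip_width: 1.001
grip_force: 0.0
```

>>> carry_out --increments '[{"dx": -114,"dy": -77,"dz": 0,"wx": 0,"wy": 0,"wz": 0},{"dx": -114,"dy": -77,"dz": 0,"wx": 0,"wy": 0,"wz": 0},{"dx": -114,"dy": -77,"dz": 0,"wx": 0,"wy": 0,"wz": 0},{"dx": -114,"dy": -77,"dz": 0,"wx": 0,"wy": 0,"wz": 0},{"dx": -114,"dy": -77,"dz": 30,"wx": 0,"wy": 0,"wz": 0},{"dx": -114,"dy": -77,"dz": 60,"wx": 0,"wy": 0,"wz": 0},{"dx": -114,"dy": -77,"dz": 90,"wx": 0,"wy": 0,"wz": 0},{"dx": -114,"dy": -77,"dz": 120,"wx": 0,"wy": 0,"wz": 0},{"dx": -114,"dy": -77,"dz": 145,"wx": 0,"wy": 0,"wz": 0},{"dx": -114,"dy": -77,"dz": 160,"wx": 0,"wy": 0,"wz": 0},{"dx": -114,"dy": -77,"dz": 164,"wx": 0,"wy": 0,"wz": 0},{"dx": -114,"dy": -77,"dz": 164,"wx": 0,"wy": 0,"wz": 0}]'

```text
clock: 2.27
eef_pos: [0.5741, 0.0323, 0.0533]
orientation: [0.141, 0.99, 0.0, -0.002]
contact_force: [0.2, 0.3, 0.2]
grip_width: 1.002
grip_force: 0.0
```

>>> carry_out --increments '[{"dx": 0,"dy": 0,"dz": 0,"wx": 0,"wy": 0,"wz": 0},{"dx": 0,"dy": 0,"dz": 0,"wx": 0,"wy": 0,"wz": 0},{"dx": 0,"dy": 0,"dz": 0,"wx": 0,"wy": 0,"wz": 0},{"dx": 0,"dy": 0,"dz": 0,"wx": 0,"wy": 0,"wz": 0},{"dx": 0,"dy": 0,"dz": 0,"wx": 0,"wy": 0,"wz": 0},{"dx": 0,"dy": 0,"dz": 0,"wx": 0,"wy": 0,"wz": 0},{"dx": 0,"dy": 0,"dz": 0,"wx": 0,"wy": 0,"wz": 0},{"dx": 0,"dy": 0,"dz": 0,"wx": 0,"wy": 0,"wz": 0}]' --claw -1

```text
clock: 2.93
eef_pos: [0.5754, 0.0318, 0.0548]
orientation: [0.141, 0.99, 0.0, 0.0]
contact_force: [-0.1, -0.0, 0.6]
grip_width: 0.473
grip_force: 0.0
```

>>> carry_out --increments '[{"dx": 0,"dy": 0,"dz": 0,"wx": 0,"wy": 0,"wz": 0},{"dx": 0,"dy": 0,"dz": 0,"wx": 0,"wy": 0,"wz": 0},{"dx": 0,"dy": 0,"dz": 0,"wx": 0,"wy": 0,"wz": 0},{"dx": 0,"dy": 0,"dz": 0,"wx": 0,"wy": 0,"wz": 0},{"dx": 0,"dy": 0,"dz": 0,"wx": 0,"wy": 0,"wz": 0}]'

```text
clock: 3.35
eef_pos: [0.5753, 0.0318, 0.0547]
orientation: [0.141, 0.99, -0.0, 0.0]
contact_force: [-0.4, -0.5, 0.8]
grip_width: 0.424
grip_force: 30.0
```

>>> carry_out --increments '[{"dx": 0,"dy": 0,"dz": -5,"wx": 0,"wy": 0,"wz": 0},{"dx": 0,"dy": 0,"dz": -10,"wx": 0,"wy": 0,"wz": 0},{"dx": 20,"dy": -3,"dz": -10,"wx": 0,"wy": 0,"wz": 0},{"dx": 45,"dy": -3,"dz": -10,"wx": 0,"wy": 0,"wz": 0},{"dx": 70,"dy": -3,"dz": -10,"wx": 0,"wy": 0,"wz": 0},{"dx": 95,"dy": -3,"dz": -10,"wx": 0,"wy": 0,"wz": 0},{"dx": 112,"dy": -3,"dz": -10,"wx": 0,"wy": 0,"wz": 0},{"dx": 120,"dy": -3,"dz": -10,"wx": 0,"wy": 0,"wz": 0},{"dx": 120,"dy": -3,"dz": -10,"wx": 0,"wy": 0,"wz": 0},{"dx": 120,"dy": -3,"dz": -6,"wx": 0,"wy": 0,"wz": 0},{"dx": 120,"dy": -3,"dz": -2,"wx": 0,"wy": 0,"wz": 0},{"dx": 120,"dy": -3,"dz": 0,"wx": 0,"wy": 0,"wz": 0}]'

```text
clock: 4.35
eef_pos: [0.4606, 0.0619, 0.0544]
orientation: [0.141, 0.99, -0.0, 0.001]
contact_force: [-3.2, -3.8, 24.7]
grip_width: 0.421
grip_force: 30.0
```

```bash
cat > look.py <<'E'
import sys
from h import *
p,d=grab_frame("scene");cv2.imwrite(f"pics/{sys.argv[1]}.png",cv2.resize(p[130:310,180:420,::-1],None,fx=3.3,fy=3.3,interpolation=cv2.INTER_CUBIC))
s=get_state();print(s['eef_pos'],s['contact_force'],s['grip_width'],s['grip_force'])
E
python3 look.py a1
```

```text
[0.46076644 0.06193789 0.05460635] [-0.97567034  0.19563993  1.86555916] 0.4212461863801677 29.989395753946155
```

View pics/a1.png

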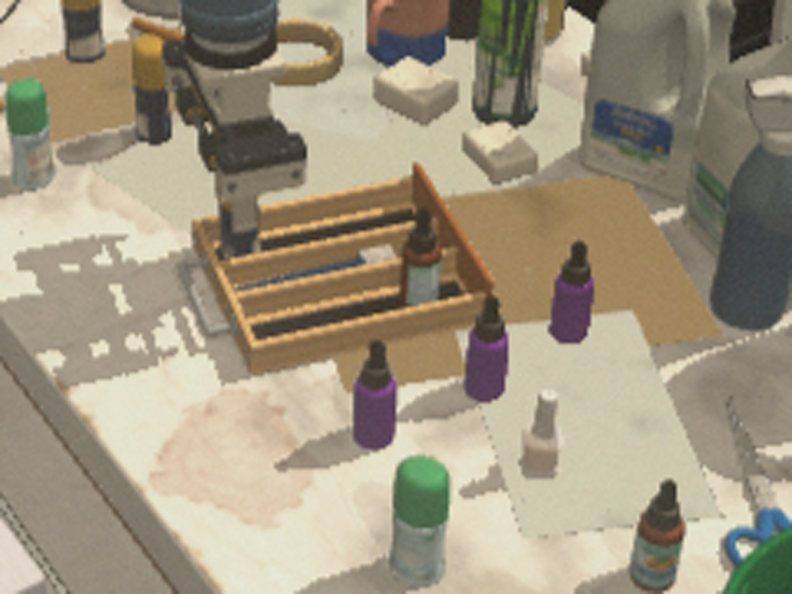

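>>> carry_out --increments '[{"dx": 0,"dy": 0,"dz": 0,"wx": 0,"wy": 0,"wz": 0},{"dx": 0,"dy": 0,"dz": 0,"wx": 0,"wy": 0,"wz": 0},{"dx": 0,"dy": 0,"dz": 0,"wx": 0,"wy": 0,"wz": 0},{"dx": 0,"dy": 0,"dz": 0,"wx": 0,"wy": 0,"wz": 0},{"dx": 0,"dy": 0,"dz": 0,"wx": 0,"wy": 0,"wz": 0},{"dx": 0,"dy": 0,"dz": -10,"wx": 0,"wy": 0,"wz": 0},{"dx": 0,"dy": 0,"dz": -40,"wx": 0,"wy": 0,"wz": 0},{"dx": 0,"dy": 0,"dz": -80,"wx": 0,"wy": 0,"wz": 0},{"dx": 0,"dy": 0,"dz": -105,"wx": 0,"wy": 0,"wz": 0},{"dx": 0,"dy": 0,"dz": -105,"wx": 0,"wy": 0,"wz": 0}]' --claw 1

```text
clock: 5.23
eef_pos: [0.4628, 0.0622, 0.165]
orientation: [0.141, 0.99, 0.0, 0.005]
contact_force: [0.7, 0.1, -0.4]
grip_width: 0.998
grip_force: 0.0
```

>>> carry_out --increments '[{"dx": -129,"dy": -108,"dz": 0,"wx": 0,"wy": 0,"wz": 0},{"dx": -129,"dy": -108,"dz": 0,"wx": 0,"wy": 0,"wz": 0},{"dx": -129,"dy": -108,"dz": 0,"wx": 0,"wy": 0,"wz": 0},{"dx": -129,"dy": -108,"dz": 0,"wx": 0,"wy": 0,"wz": 0},{"dx": -129,"dy": -108,"dz": 0,"wx": 0,"wy": 0,"wz": 0},{"dx": -129,"dy": -108,"dz": 0,"wx": 0,"wy": 0,"wz": 0},{"dx": -129,"dy": -108,"dz": 25,"wx": 0,"wy": 0,"wz": 0},{"dx": -129,"dy": -108,"dz": 55,"wx": 0,"wy": 0,"wz": 0},{"dx": -129,"dy": -108,"dz": 85,"wx": 0,"wy": 0,"wz": 0},{"dx": -129,"dy": -108,"dz": 105,"wx": 0,"wy": 0,"wz": 0},{"dx": -129,"dy": -108,"dz": 114,"wx": 0,"wy": 0,"wz": 0},{"dx": -129,"dy": -108,"dz": 114,"wx": 0,"wy": 0,"wz": 0}]'

```text
clock: 6.23
eef_pos: [0.5504, -0.0754, 0.0434]
orientation: [0.14, 0.99, 0.001, -0.003]
contact_force: [-0.2, 0.3, 0.6]
grip_width: 1.001
grip_force: 0.0
```

>>> carry_out --increments '[{"dx": 0,"dy": 0,"dz": 0,"wx": 0,"wy": 0,"wz": 0},{"dx": 0,"dy": 0,"dz": 0,"wx": 0,"wy": 0,"wz": 0},{"dx": 0,"dy": 0,"dz": 0,"wx": 0,"wy": 0,"wz": 0},{"dx": 0,"dy": 0,"dz": 0,"wx": 0,"wy": 0,"wz": 0},{"dx": 0,"dy": 0,"dz": 0,"wx": 0,"wy": 0,"wz": 0},{"dx": 0,"dy": 0,"dz": 0,"wx": 0,"wy": 0,"wz": 0},{"dx": 0,"dy": 0,"dz": 0,"wx": 0,"wy": 0,"wz": 0},{"dx": 0,"dy": 0,"dz": 0,"wx": 0,"wy": 0,"wz": 0},{"dx": 0,"dy": 0,"dz": 0,"wx": 0,"wy": 0,"wz": 0},{"dx": 0,"dy": 0,"dz": 0,"wx": 0,"wy": 0,"wz": 0},{"dx": 0,"dy": 0,"dz": 0,"wx": 0,"wy": 0,"wz": 0},{"dx": 0,"dy": 0,"dz": 0,"wx": 0,"wy": 0,"wz": 0}]' --claw -1

```text
clock: 7.23
eef_pos: [0.553, -0.0773, 0.0456]
orientation: [0.141, 0.99, 0.0, -0.0]
contact_force: [-0.6, 0.0, -0.7]
grip_width: 0.336
grip_force: 30.0
```

>>> carry_out --increments '[{"dx": 0,"dy": 0,"dz": -5,"wx": 0,"wy": 0,"wz": 0},{"dx": 0,"dy": 0,"dz": -10,"wx": 0,"wy": 0,"wz": 0},{"dx": 20,"dy": 0,"dz": -10,"wx": 0,"wy": 0,"wz": 0},{"dx": 48,"dy": 0,"dz": -10,"wx": 0,"wy": 0,"wz": 0},{"dx": 76,"dy": 0,"dz": -10,"wx": 0,"wy": 0,"wz": 0},{"dx": 104,"dy": 0,"dz": -10,"wx": 0,"wy": 0,"wz": 0},{"dx": 122,"dy": 0,"dz": -10,"wx": 0,"wy": 0,"wz": 0},{"dx": 130,"dy": 0,"dz": -10,"wx": 0,"wy": 0,"wz": 0},{"dx": 130,"dy": 0,"dz": -10,"wx": 0,"wy": 0,"wz": 0},{"dx": 130,"dy": 0,"dz": -6,"wx": 0,"wy": 0,"wz": 0},{"dx": 130,"dy": 0,"dz": -2,"wx": 0,"wy": 0,"wz": 0},{"dx": 130,"dy": 0,"dz": 0,"wx": 0,"wy": 0,"wz": 0}]'

```text
clock: 8.23
eef_pos: [0.4296, -0.0416, 0.0454]
orientation: [0.141, 0.99, -0.0, 0.001]
contact_force: [-3.2, -1.7, 28.4]
grip_width: 0.34
grip_force: 30.0
```

```bash
python3 look.py a2
```

```text
[ 0.42966215 -0.04165904  0.04554732] [ 0.11793734 -0.97585059  1.29651193] 0.3383967553954876 29.991250171442516
```

View pics/a2.png

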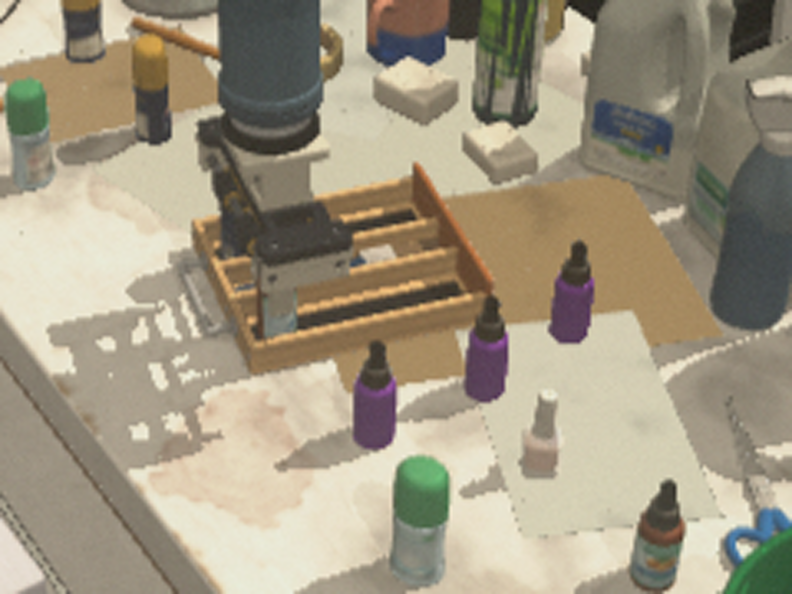

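>>> carry_out --increments '[{"dx": 0,"dy": 0,"dz": 0,"wx": 0,"wy": 0,"wz": 0},{"dx": 0,"dy": 0,"dz": 0,"wx": 0,"wy": 0,"wz": 0},{"dx": 0,"dy": 0,"dz": 0,"wx": 0,"wy": 0,"wz": 0},{"dx": 0,"dy": 0,"dz": 0,"wx": 0,"wy": 0,"wz": 0},{"dx": 0,"dy": 0,"dz": 0,"wx": 0,"wy": 0,"wz": 0},{"dx": 0,"dy": 0,"dz": -10,"wx": 0,"wy": 0,"wz": 0},{"dx": 0,"dy": 0,"dz": -40,"wx": 0,"wy": 0,"wz": 0},{"dx": 0,"dy": 0,"dz": -80,"wx": 0,"wy": 0,"wz": 0},{"dx": 0,"dy": 0,"dz": -110,"wx": 0,"wy": 0,"wz": 0},{"dx": 0,"dy": 0,"dz": -120,"wx": 0,"wy": 0,"wz": 0},{"dx": 0,"dy": 0,"dz": -120,"wx": 0,"wy": 0,"wz": 0}]' --claw 1

```text
clock: 9.2
eef_pos: [0.4303, -0.0417, 0.1688]
orientation: [0.141, 0.99, -0.001, 0.003]
contact_force: [0.2, 0.2, -1.8]
grip_width: 0.998
grip_force: 0.0
```

>>> carry_out --increments '[{"dx": -180,"dy": -334,"dz": 0,"wx": 0,"wy": 0,"wz": 0},{"dx": -180,"dy": -334,"dz": 0,"wx": 0,"wy": 0,"wz": 0},{"dx": -180,"dy": -334,"dz": 0,"wx": 0,"wy": 0,"wz": 0},{"dx": -180,"dy": -334,"dz": 0,"wx": 0,"wy": 0,"wz": 0},{"dx": -180,"dy": -334,"dz": 0,"wx": 0,"wy": 0,"wz": 0},{"dx": -180,"dy": -334,"dz": 0,"wx": 0,"wy": 0,"wz": 0},{"dx": -180,"dy": -334,"dz": 0,"wx": 0,"wy": 0,"wz": 0},{"dx": -180,"dy": -334,"dz": 0,"wx": 0,"wy": 0,"wz": 0},{"dx": -180,"dy": -334,"dz": 0,"wx": 0,"wy": 0,"wz": 0},{"dx": -180,"dy": -334,"dz": 0,"wx": 0,"wy": 0,"wz": 0},{"dx": -180,"dy": -334,"dz": 0,"wx": 0,"wy": 0,"wz": 0},{"dx": -180,"dy": -334,"dz": 0,"wx": 0,"wy": 0,"wz": 0}]'

```text
clock: 10.2
eef_pos: [0.5069, -0.411, 0.1634]
orientation: [0.141, 0.99, 0.001, -0.001]
contact_force: [0.4, 1.1, 1.1]
grip_width: 1.002
grip_force: 0.0
```

>>> carry_out --increments '[{"dx": -1,"dy": -1,"dz": 30,"wx": 0,"wy": 0,"wz": 0},{"dx": -1,"dy": -1,"dz": 60,"wx": 0,"wy": 0,"wz": 0},{"dx": -1,"dy": -1,"dz": 90,"wx": 0,"wy": 0,"wz": 0},{"dx": -1,"dy": -1,"dz": 115,"wx": 0,"wy": 0,"wz": 0},{"dx": -1,"dy": -1,"dz": 129,"wx": 0,"wy": 0,"wz": 0},{"dx": -1,"dy": -1,"dz": 129,"wx": 0,"wy": 0,"wz": 0}]'

```text
clock: 10.7
eef_pos: [0.5064, -0.4084, 0.0326]
orientation: [0.14, 0.99, 0.003, -0.003]
contact_force: [-0.8, -0.6, 0.4]
grip_width: 1.0
grip_force: 0.0
```

>>> carry_out --increments '[{"dx": 0,"dy": 0,"dz": 0,"wx": 0,"wy": 0,"wz": 0},{"dx": 0,"dy": 0,"dz": 0,"wx": 0,"wy": 0,"wz": 0},{"dx": 0,"dy": 0,"dz": 0,"wx": 0,"wy": 0,"wz": 0},{"dx": 0,"dy": 0,"dz": 0,"wx": 0,"wy": 0,"wz": 0},{"dx": 0,"dy": 0,"dz": 0,"wx": 0,"wy": 0,"wz": 0},{"dx": 0,"dy": 0,"dz": 0,"wx": 0,"wy": 0,"wz": 0},{"dx": 0,"dy": 0,"dz": 0,"wx": 0,"wy": 0,"wz": 0},{"dx": 0,"dy": 0,"dz": 0,"wx": 0,"wy": 0,"wz": 0},{"dx": 0,"dy": 0,"dz": 0,"wx": 0,"wy": 0,"wz": 0},{"dx": 0,"dy": 0,"dz": 0,"wx": 0,"wy": 0,"wz": 0},{"dx": 0,"dy": 0,"dz": 0,"wx": 0,"wy": 0,"wz": 0},{"dx": 0,"dy": 0,"dz": 0,"wx": 0,"wy": 0,"wz": 0}]' --claw -1

```text
clock: 11.7
eef_pos: [0.5085, -0.4133, 0.0366]
orientation: [0.141, 0.99, -0.0, -0.0]
contact_force: [-0.1, -0.1, -0.8]
grip_width: 0.343
grip_force: 30.0
```

>>> carry_out --increments '[{"dx": 0,"dy": 0,"dz": -15,"wx": 0,"wy": 0,"wz": 0},{"dx": 0,"dy": 0,"dz": -45,"wx": 0,"wy": 0,"wz": 0},{"dx": 0,"dy": 0,"dz": -80,"wx": 0,"wy": 0,"wz": 0},{"dx": 0,"dy": 0,"dz": -115,"wx": 0,"wy": 0,"wz": 0},{"dx": 0,"dy": 0,"dz": -145,"wx": 0,"wy": 0,"wz": 0},{"dx": 0,"dy": 0,"dz": -160,"wx": 0,"wy": 0,"wz": 0},{"dx": 0,"dy": 0,"dz": -160,"wx": 0,"wy": 0,"wz": 0},{"dx": 0,"dy": 0,"dz": -160,"wx": 0,"wy": 0,"wz": 0}]'

```text
clock: 12.37
eef_pos: [0.5087, -0.4133, 0.197]
orientation: [0.141, 0.99, -0.0, 0.001]
contact_force: [-0.2, -0.4, -0.8]
grip_width: 0.345
grip_force: 30.0
```

>>> carry_out --increments '[{"dx": 86,"dy": 335,"dz": 0,"wx": 0,"wy": 0,"wz": 0},{"dx": 86,"dy": 335,"dz": 0,"wx": 0,"wy": 0,"wz": 0},{"dx": 86,"dy": 335,"dz": 0,"wx": 0,"wy": 0,"wz": 0},{"dx": 86,"dy": 335,"dz": 0,"wx": 0,"wy": 0,"wz": 0},{"dx": 86,"dy": 335,"dz": 0,"wx": 0,"wy": 0,"wz": 0},{"dx": 86,"dy": 335,"dz": 0,"wx": 0,"wy": 0,"wz": 0},{"dx": 86,"dy": 335,"dz": 0,"wx": 0,"wy": 0,"wz": 0},{"dx": 86,"dy": 335,"dz": 0,"wx": 0,"wy": 0,"wz": 0},{"dx": 86,"dy": 335,"dz": 0,"wx": 0,"wy": 0,"wz": 0},{"dx": 86,"dy": 335,"dz": 0,"wx": 0,"wy": 0,"wz": 0},{"dx": 86,"dy": 335,"dz": 0,"wx": 0,"wy": 0,"wz": 0},{"dx": 86,"dy": 335,"dz": 0,"wx": 0,"wy": 0,"wz": 0}]'

```text
clock: 13.37
eef_pos: [0.519, -0.0684, 0.1955]
orientation: [0.141, 0.99, -0.0, -0.001]
contact_force: [0.7, -0.2, -1.6]
grip_width: 0.344
grip_force: 30.0
```

>>> carry_out --increments '[{"dx": 0,"dy": 0,"dz": 30,"wx": 0,"wy": 0,"wz": 0},{"dx": 0,"dy": 0,"dz": 60,"wx": 0,"wy": 0,"wz": 0},{"dx": 0,"dy": 0,"dz": 90,"wx": 0,"wy": 0,"wz": 0},{"dx": 0,"dy": 0,"dz": 110,"wx": 0,"wy": 0,"wz": 0},{"dx": 0,"dy": 0,"dz": 125,"wx": 0,"wy": 0,"wz": 0},{"dx": 0,"dy": 0,"dz": 135,"wx": 0,"wy": 0,"wz": 0},{"dx": 0,"dy": 0,"dz": 140,"wx": 0,"wy": 0,"wz": 0},{"dx": 0,"dy": 0,"dz": 140,"wx": 0,"wy": 0,"wz": 0}]'

```text
clock: 14.03
eef_pos: [0.5188, -0.0685, 0.0556]
orientation: [0.142, 0.99, 0.0, -0.001]
contact_force: [-1.0, -0.5, -0.5]
grip_width: 0.345
grip_force: 30.0
```

>>> carry_out --increments '[{"dx": 0,"dy": 0,"dz": 4,"wx": 0,"wy": 0,"wz": 0},{"dx": 0,"dy": 0,"dz": 8,"wx": 0,"wy": 0,"wz": 0},{"dx": 0,"dy": 0,"dz": 10,"wx": 0,"wy": 0,"wz": 0},{"dx": 0,"dy": 0,"dz": 11,"wx": 0,"wy": 0,"wz": 0},{"dx": 0,"dy": 0,"dz": 11,"wx": 0,"wy": 0,"wz": 0}]'

```text
clock: 14.45
eef_pos: [0.5195, -0.0674, 0.0458]
orientation: [0.141, 0.99, -0.0, 0.0]
contact_force: [-0.4, -0.5, -0.2]
grip_width: 0.343
grip_force: 30.0
```

```bash
python3 look.py a3
```

```text
[ 0.5195051  -0.06745305  0.04589615] [ 0.08180258  0.3564038  -0.4262783 ] 0.3455363391298869 29.99537834781222
```

View pics/a3.png

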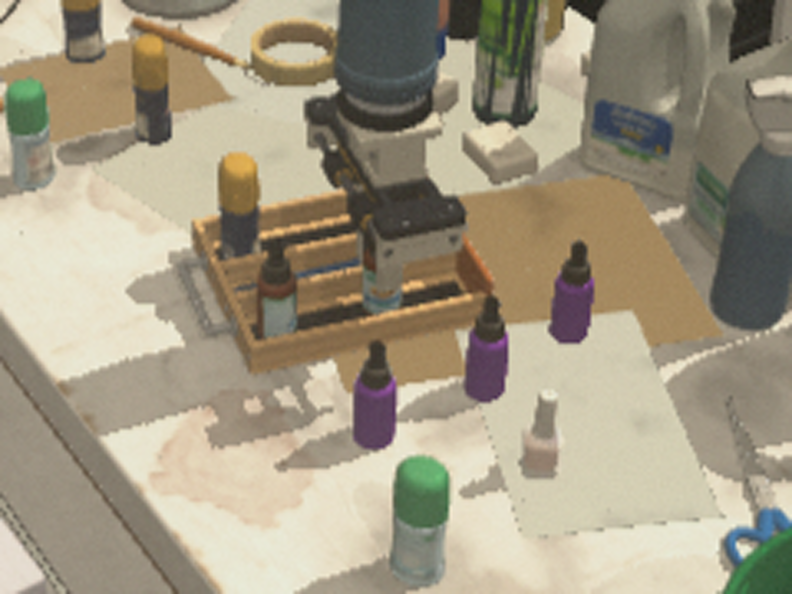

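Both old bottles stand at the front, at crop px (240,205) and (278,290). The new dropper is held about at floor level at (380,280), so I release it and go to the near yellow.

>>> carry_out --increments '[{"dx": 0,"dy": 0,"dz": 1,"wx": 0,"wy": 0,"wz": 0},{"dx": 0,"dy": 0,"dz": 1,"wx": 0,"wy": 0,"wz": 0},{"dx": 0,"dy": 0,"dz": 1,"wx": 0,"wy": 0,"wz": 0}]'

```text
clock: 14.75
eef_pos: [0.5194, -0.0675, 0.0448]
orientation: [0.141, 0.99, -0.0, 0.0]
contact_force: [0.0, -0.7, -1.4]
grip_width: 0.343
grip_force: 30.0
```

>>> carry_out --increments '[{"dx": 0,"dy": 0,"dz": 0,"wx": 0,"wy": 0,"wz": 0},{"dx": 0,"dy": 0,"dz": 0,"wx": 0,"wy": 0,"wz": 0},{"dx": 0,"dy": 0,"dz": 0,"wx": 0,"wy": 0,"wz": 0},{"dx": 0,"dy": 0,"dz": 0,"wx": 0,"wy": 0,"wz": 0},{"dx": 0,"dy": 0,"dz": 0,"wx": 0,"wy": 0,"wz": 0},{"dx": 0,"dy": 0,"dz": -10,"wx": 0,"wy": 0,"wz": 0},{"dx": 0,"dy": 0,"dz": -40,"wx": 0,"wy": 0,"wz": 0},{"dx": 0,"dy": 0,"dz": -80,"wx": 0,"wy": 0,"wz": 0},{"dx": 0,"dy": 0,"dz": -110,"wx": 0,"wy": 0,"wz": 0},{"dx": 0,"dy": 0,"dz": -120,"wx": 0,"wy": 0,"wz": 0},{"dx": 0,"dy": 0,"dz": -120,"wx": 0,"wy": 0,"wz": 0}]' --claw 1

```text
clock: 15.67
eef_pos: [0.5215, -0.0682, 0.1685]
orientation: [0.141, 0.99, -0.001, 0.004]
contact_force: [0.3, 0.9, 0.3]
grip_width: 0.995
grip_force: 0.0
```

>>> carry_out --increments '[{"dx": 111,"dy": 323,"dz": 0,"wx": 0,"wy": 0,"wz": 0},{"dx": 111,"dy": 323,"dz": 0,"wx": 0,"wy": 0,"wz": 0},{"dx": 111,"dy": 323,"dz": 0,"wx": 0,"wy": 0,"wz": 0},{"dx": 111,"dy": 323,"dz": 0,"wx": 0,"wy": 0,"wz": 0},{"dx": 111,"dy": 323,"dz": 0,"wx": 0,"wy": 0,"wz": 0},{"dx": 111,"dy": 323,"dz": 0,"wx": 0,"wy": 0,"wz": 0},{"dx": 111,"dy": 323,"dz": 0,"wx": 0,"wy": 0,"wz": 0},{"dx": 111,"dy": 323,"dz": 0,"wx": 0,"wy": 0,"wz": 0},{"dx": 111,"dy": 323,"dz": 0,"wx": 0,"wy": 0,"wz": 0},{"dx": 111,"dy": 323,"dz": 0,"wx": 0,"wy": 0,"wz": 0},{"dx": 111,"dy": 323,"dz": 0,"wx": 0,"wy": 0,"wz": 0},{"dx": 111,"dy": 323,"dz": 0,"wx": 0,"wy": 0,"wz": 0}]'

```text
clock: 16.67
eef_pos: [0.5025, 0.272, 0.1636]
orientation: [0.141, 0.99, -0.001, -0.001]
contact_force: [-0.7, -0.0, -0.0]
grip_width: 1.001
grip_force: 0.0
```

```bash
python3 look.py a4
```

```text
[0.50287791 0.27182401 0.16398219] [ 0.25459372 -0.32786129  1.08149598] 1.004262909824976 0.0
```

View pics/a4.png

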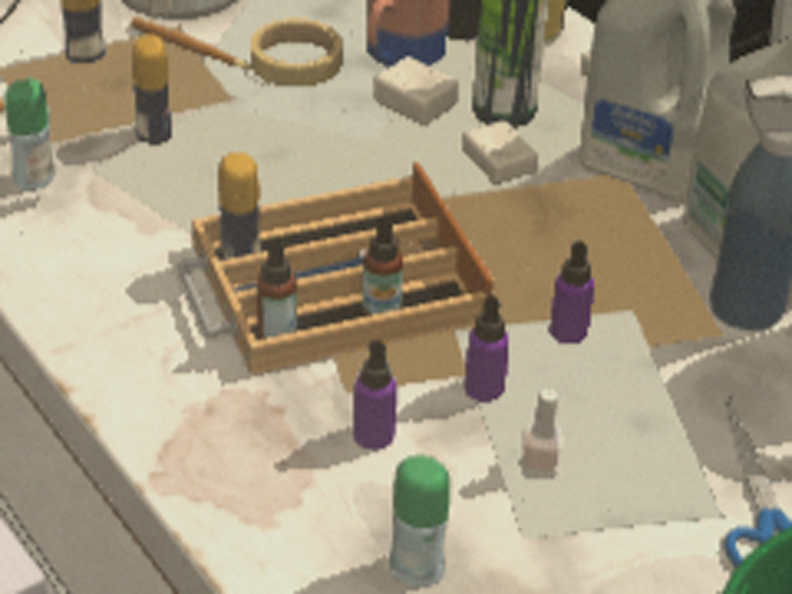

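Both droppers stand upright in the right lane, at crop px (278,290) and (383,270). Next is the near yellow.

>>> carry_out --increments '[{"dx": 0,"dy": 1,"dz": 30,"wx": 0,"wy": 0,"wz": 0},{"dx": 0,"dy": 1,"dz": 60,"wx": 0,"wy": 0,"wz": 0},{"dx": 0,"dy": 1,"dz": 90,"wx": 0,"wy": 0,"wz": 0},{"dx": 0,"dy": 1,"dz": 110,"wx": 0,"wy": 0,"wz": 0},{"dx": 0,"dy": 1,"dz": 118,"wx": 0,"wy": 0,"wz": 0},{"dx": 0,"dy": 1,"dz": 118,"wx": 0,"wy": 0,"wz": 0},{"dx": 0,"dy": 1,"dz": 118,"wx": 0,"wy": 0,"wz": 0}]'

```text
clock: 17.3
eef_pos: [0.5039, 0.2737, 0.0472]
orientation: [0.142, 0.99, 0.0, 0.0]
contact_force: [0.4, 0.2, 0.5]
grip_width: 1.0
grip_force: 0.0
```

>>> carry_out --increments '[{"dx": 0,"dy": 0,"dz": 0,"wx": 0,"wy": 0,"wz": 0},{"dx": 0,"dy": 0,"dz": 0,"wx": 0,"wy": 0,"wz": 0},{"dx": 0,"dy": 0,"dz": 0,"wx": 0,"wy": 0,"wz": 0},{"dx": 0,"dy": 0,"dz": 0,"wx": 0,"wy": 0,"wz": 0},{"dx": 0,"dy": 0,"dz": 0,"wx": 0,"wy": 0,"wz": 0},{"dx": 0,"dy": 0,"dz": 0,"wx": 0,"wy": 0,"wz": 0},{"dx": 0,"dy": 0,"dz": 0,"wx": 0,"wy": 0,"wz": 0},{"dx": 0,"dy": 0,"dz": 0,"wx": 0,"wy": 0,"wz": 0},{"dx": 0,"dy": 0,"dz": 0,"wx": 0,"wy": 0,"wz": 0},{"dx": 0,"dy": 0,"dz": 0,"wx": 0,"wy": 0,"wz": 0},{"dx": 0,"dy": 0,"dz": 0,"wx": 0,"wy": 0,"wz": 0},{"dx": 0,"dy": 0,"dz": 0,"wx": 0,"wy": 0,"wz": 0}]' --claw -1

```text
clock: 18.3
eef_pos: [0.5032, 0.2746, 0.0466]
orientation: [0.141, 0.99, 0.0, -0.0]
contact_force: [1.0, 1.1, -0.0]
grip_width: 0.419
grip_force: 30.0
```

>>> carry_out --increments '[{"dx": 0,"dy": 0,"dz": -15,"wx": 0,"wy": 0,"wz": 0},{"dx": 0,"dy": 0,"dz": -45,"wx": 0,"wy": 0,"wz": 0},{"dx": 0,"dy": 0,"dz": -80,"wx": 0,"wy": 0,"wz": 0},{"dx": 0,"dy": 0,"dz": -115,"wx": 0,"wy": 0,"wz": 0},{"dx": 0,"dy": 0,"dz": -145,"wx": 0,"wy": 0,"wz": 0},{"dx": 0,"dy": 0,"dz": -160,"wx": 0,"wy": 0,"wz": 0},{"dx": 0,"dy": 0,"dz": -160,"wx": 0,"wy": 0,"wz": 0},{"dx": 0,"dy": 0,"dz": -160,"wx": 0,"wy": 0,"wz": 0}]'

```text
clock: 18.97
eef_pos: [0.5033, 0.2746, 0.2068]
orientation: [0.141, 0.99, 0.0, 0.001]
contact_force: [-0.1, -0.9, -0.4]
grip_width: 0.423
grip_force: 30.0
```

```bash
sed 's/130:310,180:420/40:220,130:370/' look.py > look2.py; python3 look2.py a5
```

```text
[0.50249255 0.27431697 0.20538871] [-0.14710917 -0.86177059 -2.33805718] 0.42169926701284377 29.98522023204714
```

View pics/a5.png

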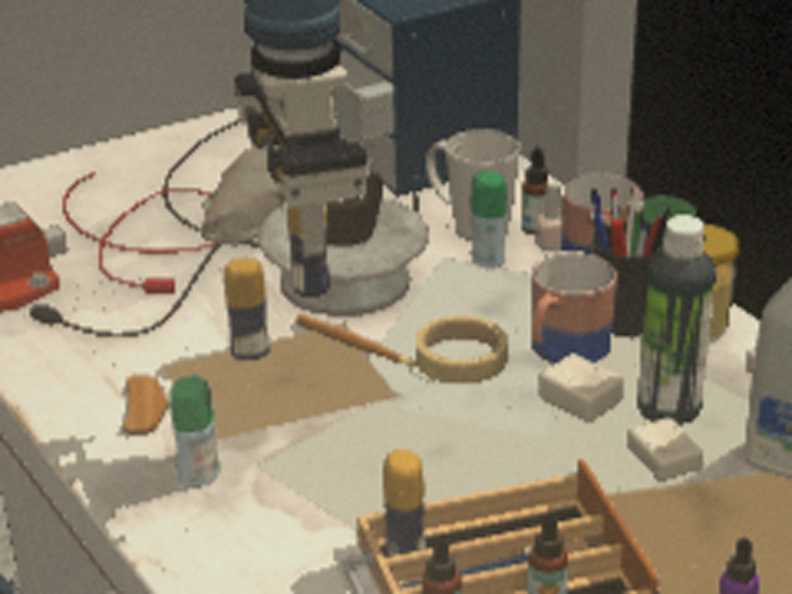

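The yellow bottle is held upright at crop px (305,250).

>>> carry_out --increments '[{"dx": -149,"dy": -216,"dz": 0,"wx": 0,"wy": 0,"wz": 0},{"dx": -149,"dy": -216,"dz": 0,"wx": 0,"wy": 0,"wz": 0},{"dx": -149,"dy": -216,"dz": 0,"wx": 0,"wy": 0,"wz": 0},{"dx": -149,"dy": -216,"dz": 0,"wx": 0,"wy": 0,"wz": 0},{"dx": -149,"dy": -216,"dz": 0,"wx": 0,"wy": 0,"wz": 0},{"dx": -149,"dy": -216,"dz": 0,"wx": 0,"wy": 0,"wz": 0},{"dx": -149,"dy": -216,"dz": 0,"wx": 0,"wy": 0,"wz": 0},{"dx": -149,"dy": -216,"dz": 0,"wx": 0,"wy": 0,"wz": 0},{"dx": -149,"dy": -216,"dz": 0,"wx": 0,"wy": 0,"wz": 0},{"dx": -149,"dy": -216,"dz": 0,"wx": 0,"wy": 0,"wz": 0}]'

```text
clock: 19.85
eef_pos: [0.5849, 0.0269, 0.2052]
orientation: [0.141, 0.99, 0.0, -0.002]
contact_force: [0.5, 0.1, -1.4]
grip_width: 0.419
grip_force: 30.0
```

>>> carry_out --increments '[{"dx": 0,"dy": 0,"dz": 30,"wx": 0,"wy": 0,"wz": 0},{"dx": 0,"dy": 0,"dz": 60,"wx": 0,"wy": 0,"wz": 0},{"dx": 0,"dy": 0,"dz": 90,"wx": 0,"wy": 0,"wz": 0},{"dx": 0,"dy": 0,"dz": 110,"wx": 0,"wy": 0,"wz": 0},{"dx": 0,"dy": 0,"dz": 125,"wx": 0,"wy": 0,"wz": 0},{"dx": 0,"dy": 0,"dz": 137,"wx": 0,"wy": 0,"wz": 0},{"dx": 0,"dy": 0,"dz": 140,"wx": 0,"wy": 0,"wz": 0},{"dx": 0,"dy": 0,"dz": 140,"wx": 0,"wy": 0,"wz": 0},{"dx": 0,"dy": 0,"dz": 140,"wx": 0,"wy": 0,"wz": 0}]'

```text
clock: 20.6
eef_pos: [0.586, 0.0268, 0.0671]
orientation: [0.14, 0.99, 0.0, 0.0]
contact_force: [0.1, -0.4, -0.9]
grip_width: 0.42
grip_force: 30.0
```

>>> carry_out --increments '[{"dx": 0,"dy": 0,"dz": 5,"wx": 0,"wy": 0,"wz": 0},{"dx": 0,"dy": 0,"dz": 9,"wx": 0,"wy": 0,"wz": 0},{"dx": 0,"dy": 0,"dz": 12,"wx": 0,"wy": 0,"wz": 0},{"dx": 0,"dy": 0,"dz": 12.5,"wx": 0,"wy": 0,"wz": 0},{"dx": 0,"dy": 0,"dz": 12.5,"wx": 0,"wy": 0,"wz": 0},{"dx": 0,"dy": 0,"dz": 12.5,"wx": 0,"wy": 0,"wz": 0}]'

```text
clock: 21.1
eef_pos: [0.5863, 0.0256, 0.0546]
orientation: [0.141, 0.99, 0.0, 0.0]
contact_force: [0.0, 1.2, 3.2]
grip_width: 0.422
grip_force: 30.0
```

>>> carry_out --increments '[{"dx": 0,"dy": 0,"dz": 0,"wx": 0,"wy": 0,"wz": 0},{"dx": 0,"dy": 0,"dz": 0,"wx": 0,"wy": 0,"wz": 0},{"dx": 0,"dy": 0,"dz": 0,"wx": 0,"wy": 0,"wz": 0},{"dx": 0,"dy": 0,"dz": 0,"wx": 0,"wy": 0,"wz": 0},{"dx": 0,"dy": 0,"dz": 0,"wx": 0,"wy": 0,"wz": 0},{"dx": 0,"dy": 0,"dz": -10,"wx": 0,"wy": 0,"wz": 0},{"dx": 0,"dy": 0,"dz": -40,"wx": 0,"wy": 0,"wz": 0},{"dx": 0,"dy": 0,"dz": -80,"wx": 0,"wy": 0,"wz": 0},{"dx": 0,"dy": 0,"dz": -110,"wx": 0,"wy": 0,"wz": 0},{"dx": 0,"dy": 0,"dz": -110,"wx": 0,"wy": 0,"wz": 0},{"dx": 0,"dy": 0,"dz": -110,"wx": 0,"wy": 0,"wz": 0}]' --claw 1

```text
clock: 22.02
eef_pos: [0.5875, 0.0254, 0.1672]
orientation: [0.141, 0.99, -0.0, 0.003]
contact_force: [0.1, -0.5, -0.2]
grip_width: 0.998
grip_force: 0.0
```

>>> carry_out --increments '[{"dx": 181,"dy": 371,"dz": 0,"wx": 0,"wy": 0,"wz": 0},{"dx": 181,"dy": 371,"dz": 0,"wx": 0,"wy": 0,"wz": 0},{"dx": 181,"dy": 371,"dz": 0,"wx": 0,"wy": 0,"wz": 0},{"dx": 181,"dy": 371,"dz": 0,"wx": 0,"wy": 0,"wz": 0},{"dx": 181,"dy": 371,"dz": 0,"wx": 0,"wy": 0,"wz": 0},{"dx": 181,"dy": 371,"dz": 0,"wx": 0,"wy": 0,"wz": 0},{"dx": 181,"dy": 371,"dz": 0,"wx": 0,"wy": 0,"wz": 0},{"dx": 181,"dy": 371,"dz": 0,"wx": 0,"wy": 0,"wz": 0},{"dx": 181,"dy": 371,"dz": 0,"wx": 0,"wy": 0,"wz": 0},{"dx": 181,"dy": 371,"dz": 0,"wx": 0,"wy": 0,"wz": 0},{"dx": 181,"dy": 371,"dz": 0,"wx": 0,"wy": 0,"wz": 0},{"dx": 181,"dy": 371,"dz": 0,"wx": 0,"wy": 0,"wz": 0}]'

```text
clock: 23.02
eef_pos: [0.5138, 0.4339, 0.162]
orientation: [0.139, 0.99, -0.001, -0.001]
contact_force: [0.0, -1.0, -0.3]
grip_width: 1.001
grip_force: 0.0
```

```bash
python3 look2.py a6
```

```text
[0.51447606 0.43230405 0.16233376] [-0.05384276 -1.11780716 -0.33388396] 0.9989902354708834 0.0
```

View pics/a6.png

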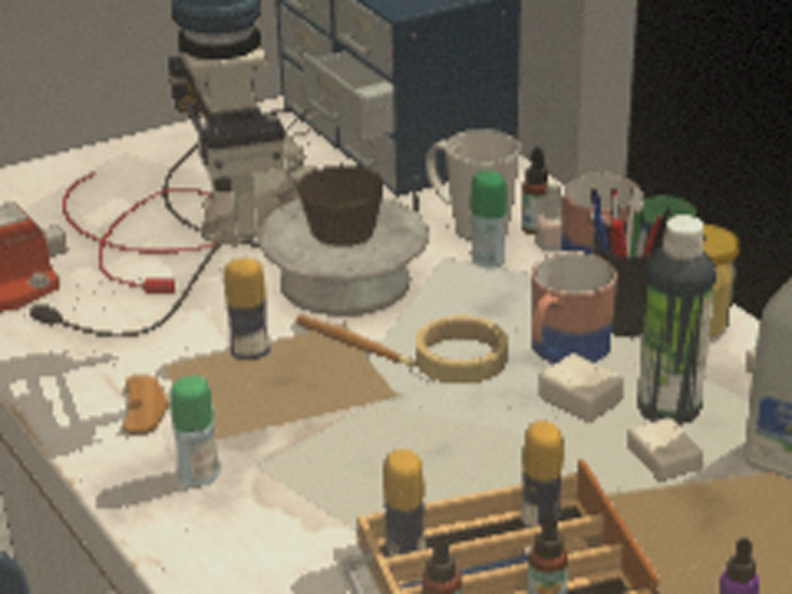

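The near yellow stands in the lane at crop px (543,470), and the gripper hovers over the last one at (245,305).

>>> carry_out --increments '[{"dx": -1,"dy": 1,"dz": 30,"wx": 0,"wy": 0,"wz": 0},{"dx": -1,"dy": 1,"dz": 60,"wx": 0,"wy": 0,"wz": 0},{"dx": -1,"dy": 1,"dz": 90,"wx": 0,"wy": 0,"wz": 0},{"dx": -1,"dy": 1,"dz": 110,"wx": 0,"wy": 0,"wz": 0},{"dx": -1,"dy": 1,"dz": 116,"wx": 0,"wy": 0,"wz": 0},{"dx": -1,"dy": 1,"dz": 116,"wx": 0,"wy": 0,"wz": 0},{"dx": -1,"dy": 1,"dz": 116,"wx": 0,"wy": 0,"wz": 0}]'

```text
clock: 23.65
eef_pos: [0.5178, 0.432, 0.0488]
orientation: [0.142, 0.99, -0.0, 0.0]
contact_force: [0.1, -0.0, 0.9]
grip_width: 0.997
grip_force: 0.0
```

>>> carry_out --increments '[{"dx": 0,"dy": 0,"dz": 0,"wx": 0,"wy": 0,"wz": 0},{"dx": 0,"dy": 0,"dz": 0,"wx": 0,"wy": 0,"wz": 0},{"dx": 0,"dy": 0,"dz": 0,"wx": 0,"wy": 0,"wz": 0},{"dx": 0,"dy": 0,"dz": 0,"wx": 0,"wy": 0,"wz": 0},{"dx": 0,"dy": 0,"dz": 0,"wx": 0,"wy": 0,"wz": 0},{"dx": 0,"dy": 0,"dz": 0,"wx": 0,"wy": 0,"wz": 0},{"dx": 0,"dy": 0,"dz": 0,"wx": 0,"wy": 0,"wz": 0},{"dx": 0,"dy": 0,"dz": 0,"wx": 0,"wy": 0,"wz": 0},{"dx": 0,"dy": 0,"dz": 0,"wx": 0,"wy": 0,"wz": 0},{"dx": 0,"dy": 0,"dz": 0,"wx": 0,"wy": 0,"wz": 0},{"dx": 0,"dy": 0,"dz": 0,"wx": 0,"wy": 0,"wz": 0},{"dx": 0,"dy": 0,"dz": 0,"wx": 0,"wy": 0,"wz": 0}]' --claw -1

```text
clock: 24.65
eef_pos: [0.517, 0.4331, 0.0481]
orientation: [0.141, 0.99, 0.0, -0.0]
contact_force: [0.1, 0.5, -0.3]
grip_width: 0.361
grip_force: 29.9
```

>>> carry_out --increments '[{"dx": 0,"dy": 0,"dz": -15,"wx": 0,"wy": 0,"wz": 0},{"dx": 0,"dy": 0,"dz": -45,"wx": 0,"wy": 0,"wz": 0},{"dx": 0,"dy": 0,"dz": -80,"wx": 0,"wy": 0,"wz": 0},{"dx": 0,"dy": 0,"dz": -115,"wx": 0,"wy": 0,"wz": 0},{"dx": 0,"dy": 0,"dz": -150,"wx": 0,"wy": 0,"wz": 0},{"dx": 0,"dy": 0,"dz": -170,"wx": 0,"wy": 0,"wz": 0},{"dx": 0,"dy": 0,"dz": -170,"wx": 0,"wy": 0,"wz": 0},{"dx": 0,"dy": 0,"dz": -170,"wx": 0,"wy": 0,"wz": 0}]'

```text
clock: 25.32
eef_pos: [0.5173, 0.4333, 0.2191]
orientation: [0.141, 0.99, 0.001, 0.001]
contact_force: [0.5, -0.5, -0.8]
grip_width: 0.362
grip_force: 29.9
```

```bash
python3 look2.py a7; python3 - <<'E'
from h import *
# bottle tops in carrier frame
C=np.array([.5155,-.0105]);R=np.array([[.960,-.279],[.279,.960]])
p,d=grab_frame("top");W=cloud(d,get_calibration("top"))
m=((W[...,2]>.085)&(W[...,2]<.13)&(W[...,0]>.3)&(W[...,0]<.66)&(abs(W[...,1])<.14)).astype(np.uint8)
k,l,st,ce=cv2.connectedComponentsWithStats(m)
for i in range(1,k):
    if st[i,4]>5:
        q=W[l==i];print(st[i,4],q[:,2].max().round(3),R@((q.min(0)+q.max(0))[:2]/2-C))
E
```

```text
[0.51649855 0.43271101 0.21708239] [-0.27560417  0.17648408 -1.32346932] 0.35754435813991897 29.892136861744802
101 0.119 [0.05667951 0.05470246]
18 0.114 [ 0.02036129 -0.05309516]
101 0.12 [-0.07284806  0.05177827]
16 0.112 [-0.07445646 -0.05660817]
```

View pics/a7.png

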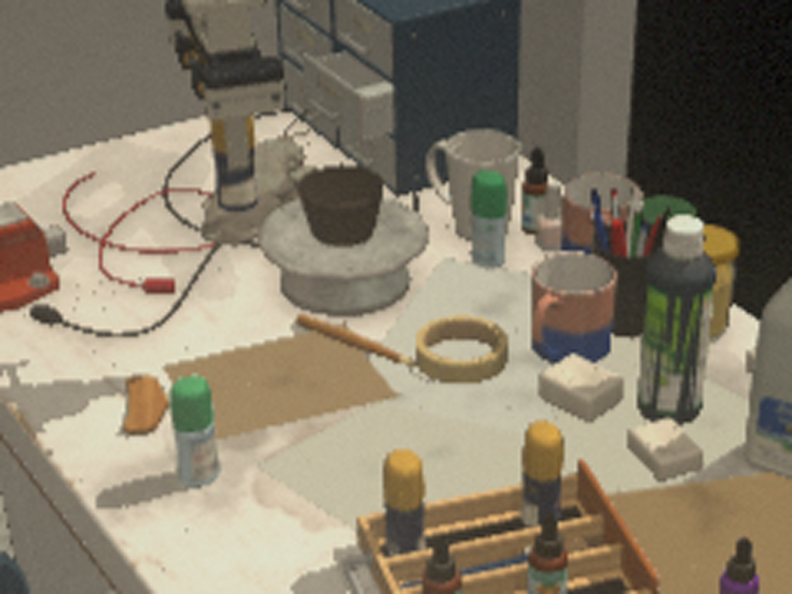

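Held upright at crop px (235,165). The four carrier bottles measure on target, and the slot between X=-73 and +57 is free.

>>> carry_out --increments '[{"dx": -114,"dy": -372,"dz": 0,"wx": 0,"wy": 0,"wz": 0},{"dx": -114,"dy": -372,"dz": 0,"wx": 0,"wy": 0,"wz": 0},{"dx": -114,"dy": -372,"dz": 0,"wx": 0,"wy": 0,"wz": 0},{"dx": -114,"dy": -372,"dz": 0,"wx": 0,"wy": 0,"wz": 0},{"dx": -114,"dy": -372,"dz": 0,"wx": 0,"wy": 0,"wz": 0},{"dx": -114,"dy": -372,"dz": 0,"wx": 0,"wy": 0,"wz": 0},{"dx": -114,"dy": -372,"dz": 0,"wx": 0,"wy": 0,"wz": 0},{"dx": -114,"dy": -372,"dz": 0,"wx": 0,"wy": 0,"wz": 0},{"dx": -114,"dy": -372,"dz": 0,"wx": 0,"wy": 0,"wz": 0},{"dx": -114,"dy": -372,"dz": 0,"wx": 0,"wy": 0,"wz": 0},{"dx": -114,"dy": -372,"dz": 0,"wx": 0,"wy": 0,"wz": 0},{"dx": -114,"dy": -372,"dz": 0,"wx": 0,"wy": 0,"wz": 0}]'

```text
clock: 26.42
eef_pos: [0.5216, 0.0435, 0.2162]
orientation: [0.142, 0.99, 0.0, -0.002]
contact_force: [0.1, 0.9, -0.2]
grip_width: 0.364
grip_force: 29.9
```

>>> carry_out --increments '[{"dx": 0,"dy": 0,"dz": 10,"wx": 0,"wy": 0,"wz": 0},{"dx": 0,"dy": 0,"dz": 20,"wx": 0,"wy": 0,"wz": 0},{"dx": 0,"dy": 0,"dz": 30,"wx": 0,"wy": 0,"wz": 0},{"dx": 0,"dy": 0,"dz": 30,"wx": 0,"wy": 0,"wz": 0}]'

```text
clock: 26.75
eef_pos: [0.5206, 0.0454, 0.1849]
orientation: [0.14, 0.99, 0.0, -0.003]
contact_force: [-0.3, 0.4, -1.0]
grip_width: 0.362
grip_force: 29.9
```

>>> carry_out --increments '[{"dx": -1,"dy": 0,"dz": 25,"wx": 0,"wy": 0,"wz": 0},{"dx": -1,"dy": 0,"dz": 50,"wx": 0,"wy": 0,"wz": 0},{"dx": -1,"dy": 0,"dz": 75,"wx": 0,"wy": 0,"wz": 0},{"dx": -1,"dy": 0,"dz": 95,"wx": 0,"wy": 0,"wz": 0},{"dx": -1,"dy": 0,"dz": 110,"wx": 0,"wy": 0,"wz": 0},{"dx": -1,"dy": 0,"dz": 118,"wx": 0,"wy": 0,"wz": 0},{"dx": -1,"dy": 0,"dz": 118,"wx": 0,"wy": 0,"wz": 0},{"dx": -1,"dy": 0,"dz": 118,"wx": 0,"wy": 0,"wz": 0},{"dx": -1,"dy": 0,"dz": 118,"wx": 0,"wy": 0,"wz": 0}]'

```text
clock: 27.5
eef_pos: [0.5244, 0.0439, 0.0711]
orientation: [0.141, 0.99, 0.0, 0.001]
contact_force: [0.4, -0.2, -0.6]
grip_width: 0.365
grip_force: 29.9
```

Now lower 15 mm to the floor.

>>> carry_out --increments '[{"dx": 0,"dy": 0,"dz": 5,"wx": 0,"wy": 0,"wz": 0},{"dx": 0,"dy": 0,"dz": 10,"wx": 0,"wy": 0,"wz": 0},{"dx": 0,"dy": 0,"dz": 13,"wx": 0,"wy": 0,"wz": 0},{"dx": 0,"dy": 0,"dz": 15,"wx": 0,"wy": 0,"wz": 0},{"dx": 0,"dy": 0,"dz": 15,"wx": 0,"wy": 0,"wz": 0},{"dx": 0,"dy": 0,"dz": 15,"wx": 0,"wy": 0,"wz": 0}]'

```text
clock: 28.0
eef_pos: [0.5239, 0.044, 0.0558]
orientation: [0.141, 0.99, 0.0, 0.0]
contact_force: [-2.1, 2.2, 5.5]
grip_width: 0.361
grip_force: 30.0
```

>>> carry_out --increments '[{"dx": 0,"dy": 0,"dz": 0,"wx": 0,"wy": 0,"wz": 0},{"dx": 0,"dy": 0,"dz": 0,"wx": 0,"wy": 0,"wz": 0},{"dx": 0,"dy": 0,"dz": 0,"wx": 0,"wy": 0,"wz": 0},{"dx": 0,"dy": 0,"dz": 0,"wx": 0,"wy": 0,"wz": 0},{"dx": 0,"dy": 0,"dz": 0,"wx": 0,"wy": 0,"wz": 0},{"dx": 0,"dy": 0,"dz": -10,"wx": 0,"wy": 0,"wz": 0},{"dx": 0,"dy": 0,"dz": -40,"wx": 0,"wy": 0,"wz": 0},{"dx": 0,"dy": 0,"dz": -80,"wx": 0,"wy": 0,"wz": 0},{"dx": 0,"dy": 0,"dz": -120,"wx": 0,"wy": 0,"wz": 0},{"dx": 0,"dy": 0,"dz": -150,"wx": 0,"wy": 0,"wz": 0},{"dx": 0,"dy": 0,"dz": -150,"wx": 0,"wy": 0,"wz": 0},{"dx": 0,"dy": 0,"dz": -150,"wx": 0,"wy": 0,"wz": 0}]' --claw 1

```text
clock: 29.0
eef_pos: [0.5249, 0.0436, 0.208]
orientation: [0.141, 0.99, 0.0, 0.003]
contact_force: [-0.1, -0.3, -0.8]
grip_width: 1.001
grip_force: 0.0
```

>>> carry_out --increments '[{"dx": 0,"dy": 250,"dz": 0,"wx": 0,"wy": 0,"wz": 0},{"dx": 0,"dy": 250,"dz": 0,"wx": 0,"wy": 0,"wz": 0},{"dx": 0,"dy": 250,"dz": 0,"wx": 0,"wy": 0,"wz": 0},{"dx": 0,"dy": 250,"dz": 0,"wx": 0,"wy": 0,"wz": 0},{"dx": 0,"dy": 250,"dz": 0,"wx": 0,"wy": 0,"wz": 0},{"dx": 0,"dy": 250,"dz": 0,"wx": 0,"wy": 0,"wz": 0},{"dx": 0,"dy": 250,"dz": 0,"wx": 0,"wy": 0,"wz": 0},{"dx": 0,"dy": 250,"dz": 0,"wx": 0,"wy": 0,"wz": 0}]'

```text
clock: 29.67
eef_pos: [0.5921, 0.2856, 0.2024]
orientation: [0.139, 0.99, -0.001, -0.002]
contact_force: [0.2, -1.2, 0.7]
grip_width: 0.998
grip_force: 0.0
```

```bash
python3 look.py a8; python3 - <<'E'
from h import *
C=np.array([.5155,-.0105]);R=np.array([[.960,-.279],[.279,.960]])
p,d=grab_frame("top");W=cloud(d,get_calibration("top"))
m=((W[...,2]>.085)&(W[...,2]<.13)&(W[...,0]>.3)&(W[...,0]<.66)&(abs(W[...,1])<.14)).astype(np.uint8)
k,l,st,ce=cv2.connectedComponentsWithStats(m)
for i in range(1,k):
    if st[i,4]>5:
        q=W[l==i];print(st[i,4],q[:,2].max().round(3),R@((q.min(0)+q.max(0))[:2]/2-C))
E
```

```text
[0.59214832 0.28399236 0.20292455] [-0.10378946  0.41596655  0.94832923] 0.9994909546760559 0.0
102 0.118 [0.05605299 0.05439107]
103 0.121 [-0.00821687  0.05669748]
20 0.112 [ 0.01843253 -0.05349871]
102 0.118 [-0.07229478  0.05227314]
18 0.114 [-0.07031235 -0.05207488]
```

View pics/a8.png

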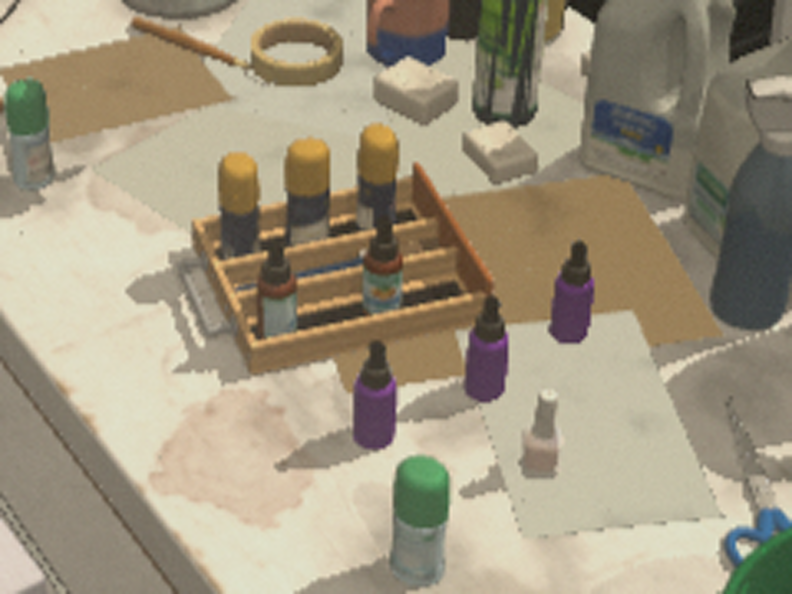

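All five stand upright in their lanes: yellows at crop px (240,205), (307,190) and (378,175), droppers at (278,290) and (383,270). The look-alikes have not moved, so I hand the job in.

```bash
python3 -c "
from plant import *
print(close_job())"
```

```text
the job is handed in; nothing more can be done
None
```

The carrier is restocked and the job handed in at about 30 s of the 122 s allowed. Old bottles are at the front lips and new ones behind them in the same lanes. The last picture shows all five upright and the look-alikes in place; the hand-in call gave no verdict.

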